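# Point out the chipped coaster and the mould to recast it in

### The arm

A 6-joint arm with a two-finger parallel gripper is mounted at the origin on the work surface. World frame = base frame: x ahead of the robot, y to its left, z up, the work surface at z = 0. Lengths are in m, angles in rad, forces in N, time in s.
With the tool pointing down it reaches from about 0.375 to 0.9 m from the base axis. Payload 3.1 kg.
Tool frame: the origin (TCP) lies on the centre line of the jaws, within the pads' length; the fingertips stand 19 mm ahead of it and the grasp point (between the pads) is the TCP; z points along the fingers, y is the line along which they close (so a half turn about z gives the same grasp; the last joint's range is limited). The gripper opens to 85 mm and grips with 20 to 120 N. Pads are 22 mm wide; open, the fingers measure 114 mm over their backs; the gripper's body (76 mm by 85 mm) begins 54 mm behind the grasp point. The pads swing forward as they close: fully open they stand 13 mm farther back than shut.
Start: joints at [1.147, 0.527, 1.433, -0, 1.181, -0.178], TCP at [0.151, 0.606, 0.25] pointing down, gripper open.
Joint ranges: [-3.08, 3.08], [-0.75, 2.2], [0.22, 2.44], [-1.43, 4.57], [0, 2.65], [-2.85, 2.85]. Speed limits (rad/s): [2.79, 2.79, 3.14, 3.14, 3.14, 3.14].

### API

Orientations are given as a unit quaternion [x, y, z, w].
In Python, from station import * gives the robot as it stands.
- The arm moves only by the tool play_rows, never from a script. Its argument "rows" is a list of rows, each a list of 3 entries, a list of its own where there are three numbers: the turn, a rotation vector about the tool's x, y, z in degrees, then the shift along the tool's x, y, z in mm, then the closure, from 0 (fully open) to 1 (shut). In form: [[[ax, ay, az], [dx, dy, dz], jaw], ...]. A call has 1 to 12 rows; each row shifts and turns the commanded pose from where the row before left it, along the tool's axes as they then stand; what a row does not reach is not made up. A row lasts 1/12 s, in which the tool goes at most 41.7 mm and 7.16 degrees, less where a joint would pass 70% of its speed; a pose out of reach is approached as far as the arm can. A call with a gripper value outside its range is refused whole. The fingers move at their own pace and stop on an object; "grip_force" is the grip in N (left out, the last holds). Time passes only in rows, so rows that do not move let the fingers close. It gives the time, the measured TCP pose, the force, the opening and the grip force at its end, in the units of the state.
- sense(): the state, without advancing time (a new reading comes with each control period).
- snapshot(name): name is "scene" or "top"; returns (picture, depth): 480x640x3 uint8, red, green, blue; 480x640 float32, m along the optical axis (not along the pixel's ray), 0 where there is no reading.
- get_calibration(name): a dict with "vfov" (degrees; the focal length in pixels is half the picture's height over the tangent of half this angle, whatever the lens; pixels are square), "cx", "cy" (the principal point, pixels), "k1" (the pictures are not rectified: a ray, as slopes to the right and down, at radius r is drawn at 1 + k1 r^2 times it, then the intrinsics apply), "xyz" and "attitude" of the camera in the world. Camera axes: x right, y down, z forward; pixel columns grow to the right and rows downward; lengths in m; the calibration is good to about 2 mm. A picture is of the moment at which its call begins. get_calibration takes no time and is no camera call.
- sign_off(): hands the job in; it is judged then, once.
The state is a dict: "t": time; "q": joint angles; "qd": joint speeds; "tau": joint torques, N m; "tcp_pos": TCP position; "tool_rot": TCP orientation; "force": force on the tool from outside, world axes, zero at the start; "ft_torque": the same for the moment, N m; "finger_gap": opening from 0.0 (shut) to 1.0 (fully open); "gripper_force": force on a finger pad.
Only numpy, scipy, OpenCV 4.12 (cv2) and the standard library are available. Lean on these libraries where they do the work, as an engineer would, in place of code of your own. Each camera call takes 0.05 s, during which the arm holds its last target. There are 200 camera calls.

### The job

Show the class which coaster must be cast again: press the red button on the call box fully and let it go, then point straight down at the middle of the chipped coaster for two seconds, the fingertips a few centimetres above it. Then point in the same way at the middle of the empty mould of the same shape, and finish while still pointing there. Do not touch the coasters, their board, the moulds, the cups or the jar, point at no other coaster or mould, and keep the fingertips at least 10 cm above the table when passing over the others.

Things in the scene. Friction and masses are not known exactly. Their poses are not given: they have to be found in the camera images.
- call (a joint): Travel of the red push button on the call box: 0 released, 0.006 m fully down; a spring returns it. Moves straight down, about 5 N when fully down. It counts as pressed beyond 4 mm.
- call_top (a point): Centre of the top face of the red round push button (diameter 36 mm), 67 mm above the table when released, 10 mm above its black collar. It stands on a fixed grey call box (120 x 85 x 45 mm high, also with a flat round yellow lamp 56 mm from the button centre), which may be at the left or the right of the moulds.
- board: Flat fixed cork board, 150 x 560 x 6 mm thick, long side roughly across (y); the four cast coasters lie on it. Origin: centre of its underside.
- cast_chipped: The chipped coaster: coral-red hexagonal cast slab, 86 mm across flats, 10 mm thick, with one corner broken off (a jagged bite about 30 mm deep and 35 mm wide). Lies flat on the cork board, its top 16 mm above the table. Loose. Origin: centre of the underside. (centre of the unbroken hexagon)
- cast_hex: Sound coral-red hexagonal coaster, 86 mm across flats, 10 mm thick, whole edge, on the cork board. Loose. Origin: centre of the underside.
- cast_round: Sound coral-red round coaster, diameter 92 mm, 10 mm thick, on the cork board. Loose. Origin: centre of the underside.
- cast_square: Sound coral-red square coaster, 84 mm side, 10 mm thick, on the cork board. Loose. Origin: centre of the underside.
- mould_hex: Empty hexagonal mould of blue-grey silicone, open at the top, 102 mm across flats outside, 16 mm high, walls 7 mm, floor 5 mm, on the table. Loose. Origin: centre of the underside.
- mould_round: Empty round mould of blue-grey silicone, open at the top, diameter 106 mm outside, 16 mm high, on the table. Loose. Origin: centre of the underside.
- mould_square: Empty square mould of blue-grey silicone, open at the top, 100 mm side outside, 16 mm high, on the table. Loose. Origin: centre of the underside.
- cup_stack: Stack of white paper cups, widest diameter 74 mm, 100 mm high, on the table at the other side of the moulds from the call box. Loose. Origin: centre of the underside.
- stir_cup: White paper cup (diameter 72 mm, 80 mm high) with a wooden stirring stick to 120 mm height, behind the board. Loose. Origin: centre of the underside.
- pigment: Small jar with a black cap, diameter 50 mm, 70 mm high, behind the board. Loose. Origin: centre of the underside.
Not all that is in view belongs to the job. Leave any green or white look-alike of the cast_square alone.

How it is judged:
By the outcome, as a careful person would: the job done as asked, in the order asked, and still so for the second after the job is handed in, with the robot touching nothing.
It also fails if it takes over 53 s, if anything falls off the work surface, if the arm or the gripper's body presses on something with over 40 N, if the wrist force passes 120 N, or if a joint passes its speed limit or range.

## Working session

There is one attempt and no reset: what is moved stays moved. The work goes in short steps, Python scripts to look and compute and a tool call to move; the robot and the scene stay as the last step left them, time stands still between calls to the robot, and variables do not carry over. Pictures are saved under pics/ and viewed, at most 10 in all, crops included, and the job is handed in when it is done.

Besides the shell and the picture viewer there is one more tool, called after "Call:" in YAML: its name, and indented under it one key for each argument. play_rows: Moves the arm, as the interface text tells. Its arguments: {"type":"object","properties":{"rows":{"type":"array","items":{"type":"array"}},"grip_force":{"type":"number"}},"required":["rows"]}

```bash
mkdir -p pics
cat > h.py <<'E'
from station import *
import numpy as np, cv2
from scipy.spatial.transform import Rotation as R
def cal(n):
    c=get_calibration(n); f=240/np.tan(np.radians(c["vfov"])/2)
    K=np.array([[f,0,c["cx"]],[0,f,c["cy"]],[0,0,1]]); return c,K
def rot(c):
    a=np.array(c["attitude"],float)
    return R.from_quat(a).as_matrix() if a.size==4 else a.reshape(3,3)
def ray2plane(n,uv,z):
    c,K=cal(n); d=(np.atleast_2d(uv)-[K[0,2],K[1,2]])/K[0,0]
    s=d.copy()
    for _ in range(20): s=d/(1+c["k1"]*(s**2).sum(1,keepdims=True))
    w=np.c_[s,np.ones(len(s))]@rot(c).T; o=np.array(c["xyz"])
    return o+w*((z-o[2])/w[:,2:3])
E
python3 - <<'E'
from h import *
for n in("scene","top"):
    p,d=snapshot(n); cv2.imwrite(f"pics/{n}0.png",p[...,::-1]); np.save(n+"d.npy",d); print(get_calibration(n))
s=sense(); print(s)
E
```

```text
{'vfov': 48.0491620533792, 'cx': 320.5382410665417, 'cy': 236.56326260040717, 'k1': -0.09896677702784461, 'xyz': array([1.31533627, 0.46468427, 0.76568202]), 'attitude': array([ 0.45699805,  0.77600076, -0.37966525, -0.21173075])}
{'vfov': 52.570349334673935, 'cx': 315.7317825685147, 'cy': 232.62481850783246, 'k1': -0.10588588260384117, 'xyz': array([ 0.41405267, -0.01029586,  1.07703481]), 'attitude': array([-0.70405945,  0.70706268, -0.03483868,  0.05611527])}
{'t': 0.1, 'q': array([ 1.14750090e+00,  5.28422625e-01,  1.43378250e+00, -2.16699247e-06,
        1.18142127e+00, -1.78488357e-01]), 'qd': array([-0.00112497, -0.00198313, -0.00281876, -0.00077822, -0.00023852,
       -0.00133957]), 'tau': array([-4.88558871e-04, -4.43304241e+01, -1.78586161e+01, -2.53620728e-04,
        3.83047824e-03,  1.41144142e-05]), 'tcp_pos': array([0.15118786, 0.6058017 , 0.24939843]), 'tool_rot': array([ 1.22097636e-01,  9.92517573e-01, -9.71484928e-04, -3.00416027e-04]), 'force': array([0.88816465, 0.8034041 , 0.02657829]), 'ft_torque': array([-0.04548337, -0.00481799, -0.06420831]), 'gripper_force': 0.0, 'finger_gap': 1.0020450519951485}
```

View pics/top0.png

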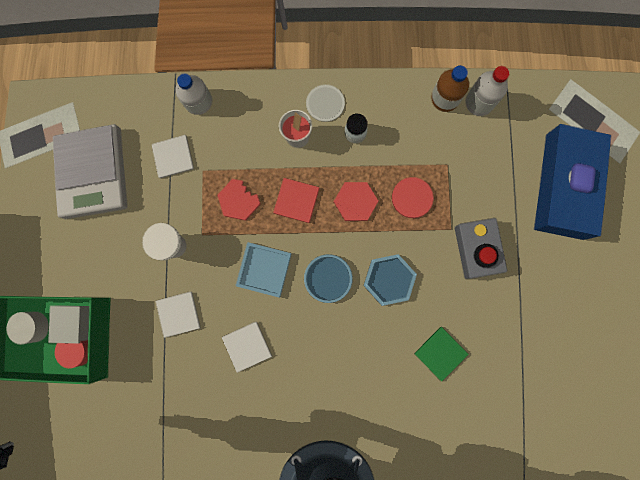

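View pics/scene0.png

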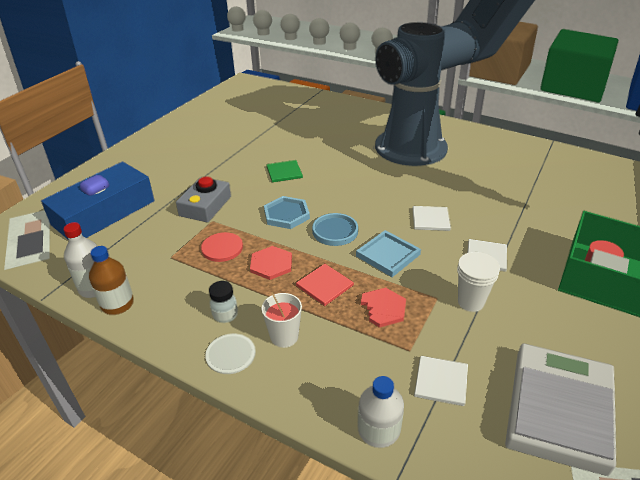

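Candidates for the chipped coaster in the top picture are red pieces at (239,200), (298,200), (356,201) and (413,197), plus the red disc in the green box at (70,354). Only (239,200) is a hexagon with a jagged corner, at its upper right. The moulds are square (265,270), round (329,278) and hexagonal (391,280). The button is at (486,255), with the lamp at (481,230).

```bash
cat > m.py <<'E'
from h import *
def blobs(n,img,kind):
    hsv=cv2.cvtColor(img,cv2.COLOR_RGB2HSV)
    if kind=="red": m=((hsv[...,0]<8)|(hsv[...,0]>172))&(hsv[...,1]>120)&(hsv[...,2]>90)
    else: m=(hsv[...,0]>92)&(hsv[...,0]<112)&(hsv[...,1]>60)&(hsv[...,1]<200)&(hsv[...,2]>40)
    return cv2.findContours(m.astype(np.uint8),cv2.RETR_EXTERNAL,cv2.CHAIN_APPROX_NONE)[0]
def hexfit(P):
    best=None
    for t in np.radians(np.arange(0,60,.5)):
        N=np.array([[np.cos(t+k*np.pi/3),np.sin(t+k*np.pi/3)] for k in range(3)])
        pr=P@N.T; w=np.ptp(pr,0); mid=(pr.max(0)+pr.min(0))/2
        if best is None or w.sum()<best[0]: best=(w.sum(),w,np.linalg.lstsq(N,mid,rcond=None)[0],np.degrees(t))
    return best[1:]
E
python3 - <<'E'
from m import *
np.set_printoptions(precision=4,suppress=True)
for n in("top","scene"):
    img=cv2.imread(f"pics/{n}0.png")[...,::-1].copy()
    for k,z in(("red",.016),("blue",.016)):
        for c in blobs(n,img,k):
            if cv2.contourArea(c)<150: continue
            uv=c[:,0].astype(float); P=ray2plane(n,uv,z)[:,:2]
            a=cv2.contourArea(c)/cv2.contourArea(cv2.convexHull(c))
            w,ce,t=hexfit(P); (b,r)=cv2.minEnclosingCircle(P.astype(np.float32))
            print(n,k,uv.mean(0).round(),"solid %.3f"%a,"hex",ce,w,t,"circ",np.array(b),r, "btn", ray2plane(n,[uv.mean(0)],.067)[0,:2] if len(uv)<120 else "")
img=cv2.imread("pics/top0.png")
cv2.imwrite("pics/crop.png",cv2.resize(img[150:310,195:515],None,fx=2.5,fy=2.5,interpolation=cv2.INTER_CUBIC))
E
```

```text
top red [ 72. 355.] solid 0.907 hex [0.279 0.573] [0.055  0.0822 0.0727] 3.5 circ [0.2829 0.5716] 0.041218046098947525 btn [0.2852 0.5428]
top red [487. 255.] solid 0.972 hex [ 0.4998 -0.3559] [0.0362 0.038  0.0367] 27.5 circ [ 0.4996 -0.3556] 0.01953013613820076 btn [ 0.4956 -0.3391]
top red [356. 201.] solid 0.978 hex [ 0.6221 -0.0672] [0.0862 0.0869 0.0872] 0.0 circ [ 0.6225 -0.0672] 0.04965159296989441 btn 
top red [238. 200.] solid 0.920 hex [0.6285 0.1951] [0.0887 0.0865 0.0873] 48.00000000000001 circ [0.6288 0.1956] 0.049116604030132294 btn 
top red [296. 200.] solid 0.958 hex [0.6256 0.0657] [0.1109 0.085  0.1109] 14.0 circ [0.6257 0.0656] 0.05790065601468086 btn 
top red [412. 197.] solid 0.980 hex [ 0.6299 -0.193 ] [0.0913 0.0935 0.0906] 59.5 circ [ 0.6297 -0.1928] 0.04710812494158745 btn [ 0.6191 -0.1843]
top red [296. 127.] solid 0.759 hex [0.7937 0.0672] [0.0572 0.0606 0.055 ] 47.5 circ [0.7932 0.0667] 0.0306896660476923 btn [0.7757 0.0631]
top red [500.  73.] solid 0.945 hex [ 0.9255 -0.4116] [0.0342 0.0347 0.042 ] 6.5 circ [ 0.9245 -0.4109] 0.021381529048085213 btn [ 0
[... 2177 characters left out ...]
]
scene blue [ 94. 204.] solid 0.911 hex [ 0.6295 -0.5897] [0.3381 0.2409 0.2804] 19.0 circ [ 0.6231 -0.5913] 0.16977451741695404 btn 
scene blue [ 71. 149.] solid 0.928 hex [ 0.4668 -0.8801] [0.3786 0.2177 0.1684] 29.999999999999996 circ [ 0.4661 -0.8782] 0.18988989293575287 btn 
scene blue [414. 127.] solid 0.868 hex [-0.1416 -0.0509] [0.4894 0.2008 0.5203] 52.50000000000001 circ [-0.144 -0.02 ] 0.26954400539398193 btn 
scene blue [456.  36.] solid 0.712 hex [-1.0685 -0.1782] [1.1228 0.463  1.3512] 32.0 circ [-1.0803 -0.1187] 0.71663498878479 btn 
scene blue [117.  52.] solid 0.865 hex [-0.3356 -1.6736] [1.9308 2.1015 1.1043] 29.999999999999996 circ [-0.0816 -1.8205] 1.1670057773590088 btn
```

View pics/crop.png

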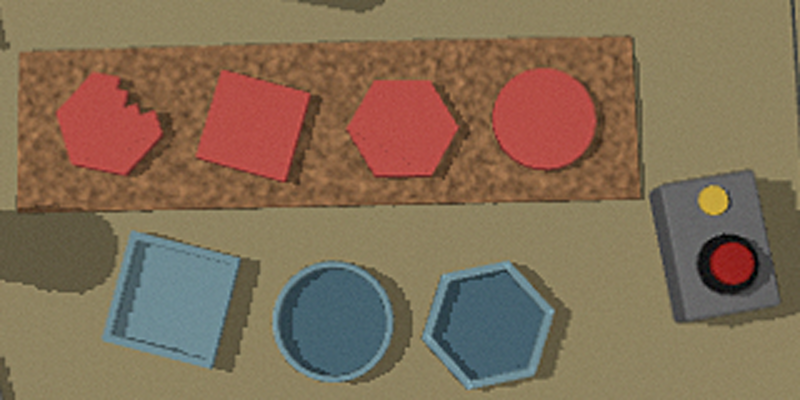

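The crop shows the jagged hexagon at full-image pixel (239,199), with the sound hexagon separate at (356,201), and the hexagonal mould at (391,280). From the fits:

| Target | x (m) | y (m) | Check |
|---|---|---|---|
| Chipped coaster | 0.6285 | 0.195 | 87 mm across flats |
| Hexagonal mould | 0.4475 | -0.139 | 101 mm across flats |
| Button | 0.4955 | -0.339 | diameter about 36 mm |

All three are within reach. I'll move towards the button with the jaws closing.

Call:
play_rows:
  rows:
    - [[0,0,0],[-15,-11,0],1]
    - [[0,0,0],[-30,-22,0],1]
    - [[0,0,0],[-30,-22,0],1]
    - [[0,0,0],[-30,-22,0],1]
    - [[0,0,0],[-30,-22,0],1]
    - [[0,0,0],[-30,-22,0],1]
    - [[0,0,0],[-30,-22,0],1]
    - [[0,0,0],[-30,-22,0],1]
    - [[0,0,0],[-30,-22,0],1]
    - [[0,0,0],[-30,-22,0],1]
    - [[0,0,0],[-30,-22,0],1]
    - [[0,0,0],[-30,-22,0],1]

```text
t: 1.1
tcp_pos: [0.4254, 0.2756, 0.2501]
tool_rot: [0.122, 0.993, -0.0, -0.0]
force: [0.8, 1.1, 0.2]
finger_gap: -0.004
gripper_force: 0.0
```

Call:
play_rows:
  rows:
    - [[0,0,0],[-12,-32,0],1]
    - [[0,0,0],[-12,-32,0],1]
    - [[0,0,0],[-12,-32,0],1]
    - [[0,0,0],[-12,-32,0],1]
    - [[0,0,0],[-12,-32,0],1]
    - [[0,0,0],[-12,-32,0],1]
    - [[0,0,0],[-12,-32,0],1]
    - [[0,0,0],[-12,-32,0],1]
    - [[0,0,0],[-12,-32,0],1]
    - [[0,0,0],[-12,-32,0],1]
    - [[0,0,0],[-12,-32,0],1]
    - [[0,0,0],[-12,-32,0],1]

```text
t: 2.1
tcp_pos: [0.4711, -0.1318, 0.2501]
tool_rot: [0.122, 0.993, 0.0, -0.0]
force: [0.4, 0.6, -1.0]
finger_gap: -0.001
gripper_force: 0.0
```

Call:
play_rows:
  rows:
    - [[0,0,0],[-12,-32,0],1]
    - [[0,0,0],[-12,-32,0],1]
    - [[0,0,0],[-12,-32,0],1]
    - [[0,0,0],[-12,-32,0],1]
    - [[0,0,0],[-12,-32,0],1]
    - [[0,0,0],[-12,-35,0],1]
    - [[0,0,0],[0,0,30],1]
    - [[0,0,0],[0,0,30],1]
    - [[0,0,0],[0,0,30],1]
    - [[0,0,0],[0,0,30],1]
    - [[0,0,0],[0,0,0],1]
    - [[0,0,0],[0,0,0],1]

```text
t: 3.1
tcp_pos: [0.493, -0.3359, 0.1287]
tool_rot: [0.122, 0.993, 0.002, -0.002]
force: [-1.0, 0.0, -0.1]
finger_gap: 0.003
gripper_force: 0.0
```

Run:
```python
from h import *
print(sense()["tcp_pos"],sense()["force"])
p,d=snapshot("scene"); c=p[130:260,130:330]; cv2.imwrite("pics/b1.png",cv2.resize(c,None,fx=4,fy=4,interpolation=cv2.INTER_CUBIC)[...,::-1])
img=cv2.imread("pics/scene0.png"); h=cv2.cvtColor(img,cv2.COLOR_BGR2HSV)[165:205,190:225]
m=((h[...,0]<8)|(h[...,0]>172))&(h[...,1]>120)&(h[...,2]>60)
y,x=np.nonzero(m); print(x.min()+190,x.max()+190,y.min()+165,y.max()+165,len(x)); print(ray2plane("scene",[[x.mean()+190,y.mean()+164]],.065), ray2plane("scene",[[x.mean()+190,y.mean()+165]],.062))
```

```text
[ 0.49303285 -0.33587812  0.12869054] [-0.96421916  0.04090437 -0.06881767]
198 213 176 187 143
[[ 0.49698722 -0.33635582  0.065     ]] [[ 0.49705874 -0.33686557  0.062     ]]
```

View pics/b1.png

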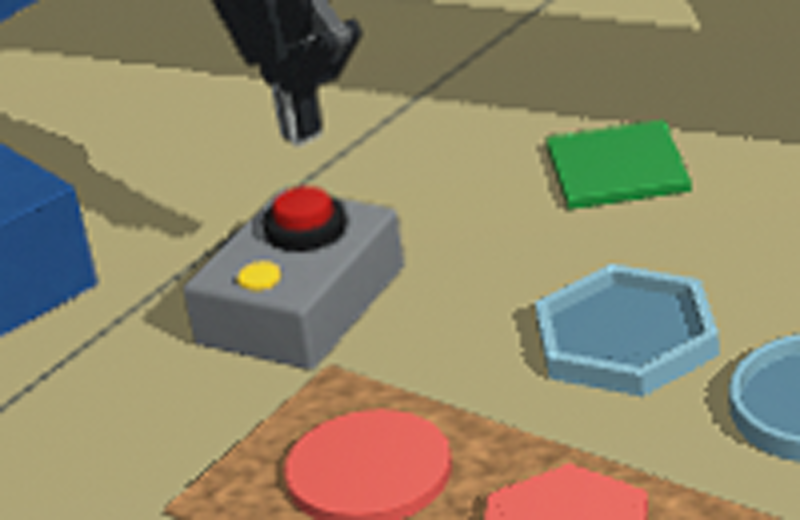

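The closed fingertips are above the red button (crop: tips at (300,140), button at (302,205)), and the two views agree to about 3 mm. I'll correct by 3 mm and go down to just above it.

Call:
play_rows:
  rows:
    - [[0,0,0],[-3,-1,0],1]
    - [[0,0,0],[0,0,15],1]
    - [[0,0,0],[0,0,15],1]
    - [[0,0,0],[0,0,8],1]
    - [[0,0,0],[0,0,2],1]
    - [[0,0,0],[0,0,2],1]
    - [[0,0,0],[0,0,2],1]
    - [[0,0,0],[0,0,0],1]
    - [[0,0,0],[0,0,0],1]

```text
t: 3.9
tcp_pos: [0.4971, -0.3388, 0.0869]
tool_rot: [0.122, 0.993, -0.0, 0.0]
force: [0.2, -0.1, -0.2]
finger_gap: 0.002
gripper_force: 0.0
```

Call:
play_rows:
  rows:
    - [[0,0,0],[0,0,2],1]
    - [[0,0,0],[0,0,2],1]
    - [[0,0,0],[0,0,1],1]
    - [[0,0,0],[0,0,0],1]
    - [[0,0,0],[0,0,0],1]

```text
t: 4.32
tcp_pos: [0.4972, -0.3389, 0.0818]
tool_rot: [0.122, 0.993, -0.0, 0.001]
force: [0.4, 0.0, 5.0]
finger_gap: -0.002
gripper_force: 1.9
```

Call:
play_rows:
  rows:
    - [[0,0,0],[0,0,1],1]
    - [[0,0,0],[0,0,1],1]
    - [[0,0,0],[0,0,0],1]
    - [[0,0,0],[0,0,0],1]

```text
t: 4.65
tcp_pos: [0.4972, -0.339, 0.0801]
tool_rot: [0.122, 0.993, -0.001, 0.001]
force: [1.2, -0.1, 6.8]
finger_gap: -0.0
gripper_force: 3.6
```

Call:
play_rows:
  rows:
    - [[0,0,0],[0,0,1],1]
    - [[0,0,0],[0,0,0],1]
    - [[0,0,0],[0,0,0],1]

```text
t: 4.9
tcp_pos: [0.4972, -0.3389, 0.08]
tool_rot: [0.122, 0.993, -0.001, 0.001]
force: [-0.7, 1.3, 12.8]
finger_gap: 0.002
gripper_force: 6.2
```

Run:
```python
from h import *
p,d=snapshot("scene"); c=p[150:230,160:260]; cv2.imwrite("pics/b2.png",cv2.resize(c,None,fx=6,fy=6,interpolation=cv2.INTER_CUBIC)[...,::-1])
```

```text
(no output)
```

View pics/b2.png

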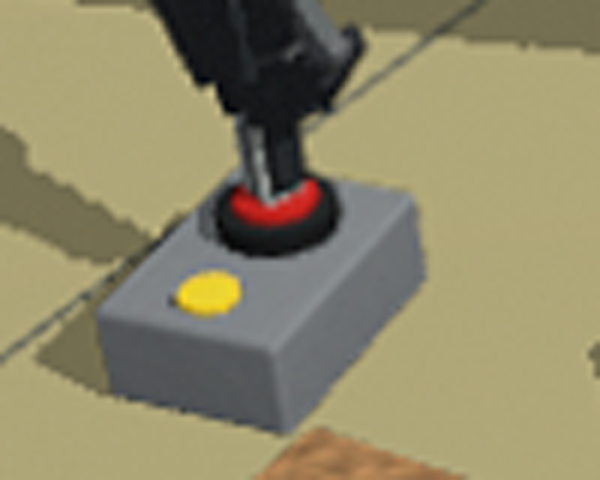

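The button is at its stop: it is down in the collar (crop (275,205)), the TCP halted at 0.080 m, and the force rose to 12.8 N. I'll let go and rise.

Call:
play_rows:
  rows:
    - [[0,0,0],[0,0,-5],1]
    - [[0,0,0],[0,0,-15],1]
    - [[0,0,0],[0,0,-30],1]
    - [[0,0,0],[0,0,-35],1]
    - [[0,0,0],[0,0,-35],1]
    - [[0,0,0],[0,0,-30],1]
    - [[0,0,0],[0,0,-10],1]
    - [[0,0,0],[0,34,0],1]
    - [[0,0,0],[0,34,0],1]
    - [[0,0,0],[0,34,0],1]
    - [[0,0,0],[0,34,0],1]
    - [[0,0,0],[0,34,0],1]

```text
t: 5.95
tcp_pos: [0.537, -0.1717, 0.2368]
tool_rot: [0.122, 0.992, 0.001, -0.002]
force: [-0.2, 0.7, -0.5]
finger_gap: -0.002
gripper_force: 0.0
```

Call:
play_rows:
  rows:
    - [[0,0,0],[0,34,0],1]
    - [[0,0,0],[0,34,0],1]
    - [[0,0,0],[0,34,0],1]
    - [[0,0,0],[0,34,0],1]
    - [[0,0,0],[0,34,0],1]
    - [[0,0,0],[0,34,0],1]
    - [[0,0,0],[0,34,0],1]
    - [[0,0,0],[0,34,0],1]
    - [[0,0,0],[0,34,0],1]
    - [[0,0,0],[0,34,0],1]
    - [[0,0,0],[0,34,0],1]
    - [[0,0,0],[0,0,0],1]

```text
t: 6.95
tcp_pos: [0.6284, 0.1953, 0.2364]
tool_rot: [0.119, 0.993, 0.001, -0.001]
force: [0.3, -0.1, -0.1]
finger_gap: 0.002
gripper_force: 0.0
```

Run:
```python
from h import *
s=sense(); print(s["t"],s["tcp_pos"])
d=np.array([.629,.1955,.066])-s["tcp_pos"]; print(R.from_quat(s["tool_rot"]).inv().apply(d)*1e3)
p,_=snapshot("top"); h=p[150:310,195:515]; cv2.imwrite("pics/t1.png",cv2.resize(h,None,fx=2.5,fy=2.5,interpolation=cv2.INTER_CUBIC)[...,::-1])
```

```text
6.95 [0.62842658 0.19526609 0.23642708]
[-8.08571739e-01 -6.73862450e-02  1.70426271e+02]
```

Call:
play_rows:
  rows:
    - [[0,0,0],[0,0,20],1]
    - [[0,0,0],[0,0,30],1]
    - [[0,0,0],[0,0,35],1]
    - [[0,0,0],[0,0,35],1]
    - [[0,0,0],[0,0,25],1]
    - [[0,0,0],[0,0,15],1]
    - [[0,0,0],[0,0,8],1]
    - [[0,0,0],[0,0,0],1]
    - [[0,0,0],[0,0,0],1]

```text
t: 7.75
tcp_pos: [0.6284, 0.1885, 0.07]
tool_rot: [0.122, 0.992, -0.0, -0.0]
force: [0.3, 1.0, 0.5]
finger_gap: -0.001
gripper_force: 0.0
```

Run:
```python
from h import *
s=sense(); print(s["t"],s["tcp_pos"],s["tool_rot"],s["force"])
p,_=snapshot("scene"); h=p[190:390,250:500]; cv2.imwrite("pics/c1.png",cv2.resize(h,None,fx=3,fy=3,interpolation=cv2.INTER_CUBIC)[...,::-1])
```

```text
7.75 [0.62842193 0.18853017 0.07002503] [ 1.22427103e-01  9.92477377e-01 -2.17138948e-04 -4.61041390e-04] [0.31425291 1.01710881 0.49635243]
```

View pics/c1.png

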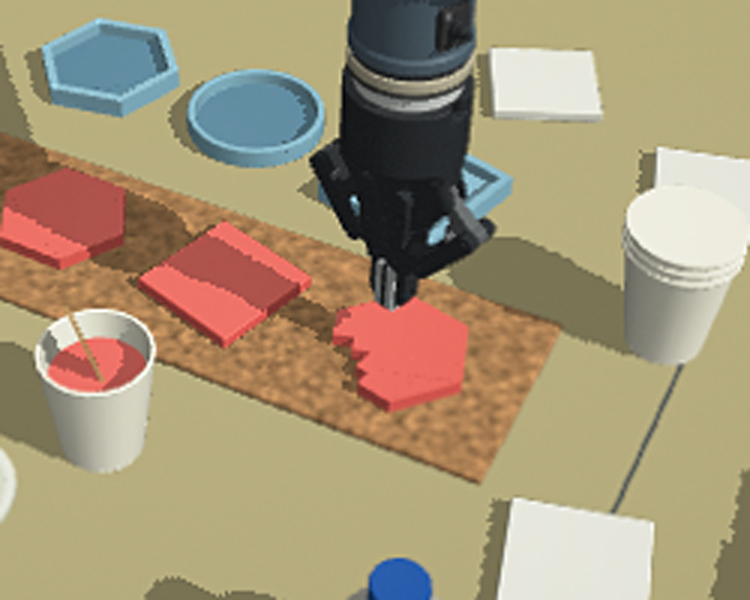

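The tips are above the chipped coaster but have settled 7 mm short in y. I'll correct that and then hold.

Call:
play_rows:
  rows:
    - [[0,0,0],[1,7,3],1]
    - [[0,0,0],[0,0,0],1]
    - [[0,0,0],[0,0,0],1]
    - [[0,0,0],[0,0,0],1]
    - [[0,0,0],[0,0,0],1]
    - [[0,0,0],[0,0,0],1]

```text
t: 8.3
tcp_pos: [0.6294, 0.1964, 0.0676]
tool_rot: [0.122, 0.993, 0.0, 0.0]
force: [0.4, 0.3, -0.2]
finger_gap: 0.002
gripper_force: 0.0
```

Call:
play_rows:
  rows:
    - [[0,0,0],[0,0,0],1]
    - [[0,0,0],[0,0,0],1]
    - [[0,0,0],[0,0,0],1]
    - [[0,0,0],[0,0,0],1]
    - [[0,0,0],[0,0,0],1]
    - [[0,0,0],[0,0,0],1]
    - [[0,0,0],[0,0,0],1]
    - [[0,0,0],[0,0,0],1]
    - [[0,0,0],[0,0,0],1]
    - [[0,0,0],[0,0,0],1]
    - [[0,0,0],[0,0,0],1]
    - [[0,0,0],[0,0,0],1]

```text
t: 9.3
tcp_pos: [0.6293, 0.1963, 0.0673]
tool_rot: [0.122, 0.993, -0.0, 0.0]
force: [-0.1, -0.5, -0.7]
finger_gap: 0.003
gripper_force: 0.0
```

Call:
play_rows:
  rows:
    - [[0,0,0],[0,0,0],1]
    - [[0,0,0],[0,0,0],1]
    - [[0,0,0],[0,0,0],1]
    - [[0,0,0],[0,0,0],1]
    - [[0,0,0],[0,0,0],1]
    - [[0,0,0],[0,0,0],1]
    - [[0,0,0],[0,0,0],1]
    - [[0,0,0],[0,0,0],1]
    - [[0,0,0],[0,0,0],1]
    - [[0,0,0],[0,0,0],1]
    - [[0,0,0],[0,0,0],1]
    - [[0,0,0],[0,0,0],1]

```text
t: 10.3
tcp_pos: [0.6293, 0.1963, 0.0673]
tool_rot: [0.122, 0.993, -0.0, -0.0]
force: [0.0, -0.2, -0.3]
finger_gap: 0.0
gripper_force: 0.0
```

Call:
play_rows:
  rows:
    - [[0,0,0],[0,0,0],1]
    - [[0,0,0],[0,0,0],1]
    - [[0,0,0],[0,0,0],1]
    - [[0,0,0],[0,0,0],1]
    - [[0,0,0],[0,0,0],1]
    - [[0,0,0],[0,0,0],1]

```text
t: 10.8
tcp_pos: [0.6293, 0.1963, 0.0673]
tool_rot: [0.122, 0.993, -0.0, -0.0]
force: [-0.4, 0.6, -0.3]
finger_gap: 0.001
gripper_force: 0.0
```

Call:
play_rows:
  rows:
    - [[0,0,0],[0,0,-15],1]
    - [[0,0,0],[0,0,-30],1]
    - [[0,0,0],[0,0,-35],1]
    - [[0,0,0],[0,0,-35],1]
    - [[0,0,0],[0,0,-30],1]
    - [[0,0,0],[0,0,-20],1]
    - [[0,0,0],[0,0,-5],1]
    - [[0,0,0],[8,-31,0],1]
    - [[0,0,0],[8,-31,0],1]
    - [[0,0,0],[8,-31,0],1]
    - [[0,0,0],[8,-31,0],1]
    - [[0,0,0],[8,-31,0],1]

```text
t: 11.8
tcp_pos: [0.5512, 0.0547, 0.2359]
tool_rot: [0.122, 0.993, -0.0, -0.001]
force: [0.1, -0.4, 0.4]
finger_gap: 0.0
gripper_force: 0.0
```

Call:
play_rows:
  rows:
    - [[0,0,0],[8,-31,0],1]
    - [[0,0,0],[8,-31,0],1]
    - [[0,0,0],[8,-31,0],1]
    - [[0,0,0],[8,-31,0],1]
    - [[0,0,0],[8,-31,0],1]
    - [[0,0,0],[8,-31,0],1]
    - [[0,0,0],[7,-28,0],1]
    - [[0,0,0],[0,0,0],1]
    - [[0,0,0],[0,0,0],1]
    - [[0,0,0],[0,0,0],1]

```text
t: 12.63
tcp_pos: [0.4474, -0.1382, 0.2367]
tool_rot: [0.122, 0.992, 0.001, -0.001]
force: [-0.1, -0.4, 0.3]
finger_gap: 0.002
gripper_force: 0.0
```

Run:
```python
from h import *
s=sense(); print(s["t"],s["tcp_pos"],s["q"])
d=np.array([.4477,-.1388,.066])-s["tcp_pos"]; print(R.from_quat(s["tool_rot"]).inv().apply(d)*1e3)
```

```text
12.6333 [ 0.44741255 -0.13817719  0.2366729 ] [-5.39165511e-01  3.38662324e-01  1.82861748e+00  5.89435219e-04
  9.75860904e-01 -1.86482439e+00]
[ -0.65894672  -0.69051823 170.6716071 ]
```

Call:
play_rows:
  rows:
    - [[0,0,0],[-1,0,20],1]
    - [[0,0,0],[0,0,30],1]
    - [[0,0,0],[0,0,35],1]
    - [[0,0,0],[0,0,35],1]
    - [[0,0,0],[0,0,25],1]
    - [[0,0,0],[0,0,15],1]
    - [[0,0,0],[0,0,8],1]
    - [[0,0,0],[0,0,0],1]
    - [[0,0,0],[0,0,0],1]
    - [[0,0,0],[0,0,0],1]

```text
t: 13.47
tcp_pos: [0.4495, -0.1388, 0.0701]
tool_rot: [0.122, 0.993, -0.0, 0.001]
force: [0.5, -0.6, 0.3]
finger_gap: 0.004
gripper_force: 0.0
```

Run:
```python
from h import *
s=sense(); print(s["t"],s["tcp_pos"],s["tool_rot"])
p,_=snapshot("scene"); h=p[120:320,180:430]; cv2.imwrite("pics/c2.png",cv2.resize(h,None,fx=3,fy=3,interpolation=cv2.INTER_CUBIC)[...,::-1])
```

```text
13.4667 [ 0.44953676 -0.13878038  0.07013935] [ 1.21622515e-01  9.92575938e-01 -3.81110814e-04  9.08958171e-04]
```

View pics/c2.png

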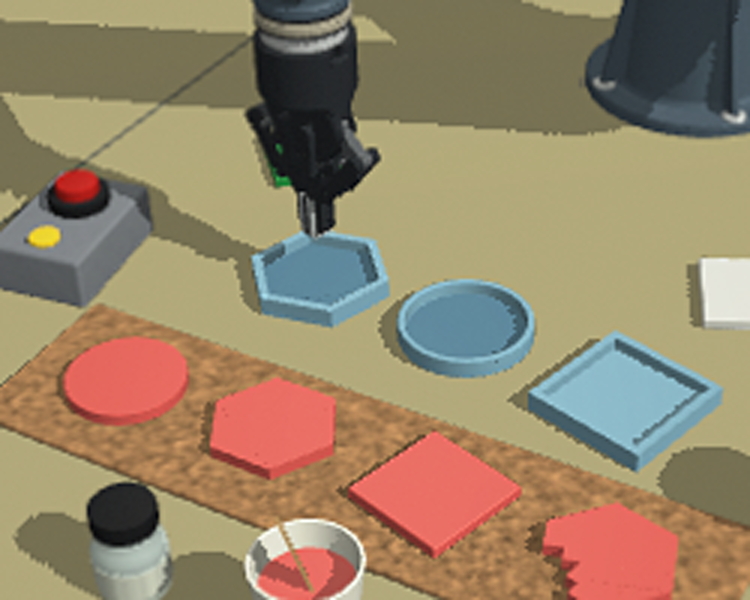

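The tips are above the hexagonal mould (crop (315,235), mould at (320,278)). The button is back up and everything else is where it was. I'll trim the position slightly and hold.

Call:
play_rows:
  rows:
    - [[0,0,0],[1,0,3],1]
    - [[0,0,0],[0,0,0],1]
    - [[0,0,0],[0,0,0],1]
    - [[0,0,0],[0,0,0],1]
    - [[0,0,0],[0,0,0],1]
    - [[0,0,0],[0,0,0],1]
    - [[0,0,0],[0,0,0],1]
    - [[0,0,0],[0,0,0],1]
    - [[0,0,0],[0,0,0],1]
    - [[0,0,0],[0,0,0],1]
    - [[0,0,0],[0,0,0],1]
    - [[0,0,0],[0,0,0],1]

```text
t: 14.52
tcp_pos: [0.4477, -0.1387, 0.0663]
tool_rot: [0.122, 0.993, 0.0, -0.0]
force: [-1.2, -0.7, 1.2]
finger_gap: -0.005
gripper_force: 0.0
```

Call:
play_rows:
  rows:
    - [[0,0,0],[0,0,0],1]
    - [[0,0,0],[0,0,0],1]
    - [[0,0,0],[0,0,0],1]
    - [[0,0,0],[0,0,0],1]
    - [[0,0,0],[0,0,0],1]
    - [[0,0,0],[0,0,0],1]
    - [[0,0,0],[0,0,0],1]
    - [[0,0,0],[0,0,0],1]
    - [[0,0,0],[0,0,0],1]
    - [[0,0,0],[0,0,0],1]
    - [[0,0,0],[0,0,0],1]
    - [[0,0,0],[0,0,0],1]

```text
t: 15.52
tcp_pos: [0.4477, -0.1387, 0.0663]
tool_rot: [0.122, 0.993, -0.0, -0.0]
force: [0.1, -0.0, 0.4]
finger_gap: -0.0
gripper_force: 0.0
```

Call:
play_rows:
  rows:
    - [[0,0,0],[0,0,0],1]
    - [[0,0,0],[0,0,0],1]
    - [[0,0,0],[0,0,0],1]
    - [[0,0,0],[0,0,0],1]
    - [[0,0,0],[0,0,0],1]
    - [[0,0,0],[0,0,0],1]
    - [[0,0,0],[0,0,0],1]
    - [[0,0,0],[0,0,0],1]

```text
t: 16.18
tcp_pos: [0.4477, -0.1387, 0.0663]
tool_rot: [0.122, 0.993, -0.0, 0.0]
force: [0.2, -0.5, 0.3]
finger_gap: -0.002
gripper_force: 0.0
```

```bash
python3 -c "
from station import *
print(sense()['tcp_pos']); print(sign_off())"
```

```text
[ 0.44770918 -0.13866978  0.06631253]
the job is handed in; nothing more can be done
None
```

I pressed the button fully and let it go, pointed at the chipped coaster for over two seconds, then pointed at the empty hexagonal mould and handed the job in while still pointing there, at about 16 s.

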